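# Put the light mount away and screw the lid on the leaning jar

### The job

Put the loose white light mount into the leaning glass jar with the other one, then close the jar with its yellow lid: set the lid squarely on the mouth, turn it back (anticlockwise) until it drops into the thread, and screw it forward (clockwise) fully home. Leave the rear lamp and the seat clamp where they are, and let go when you are done.

Things in the scene. Friction and masses are not known exactly. Their poses are not given: they have to be found in the camera images.
- jar: Clear glass jar held fast (cannot turn or shift) in a sloping cradle bolted to the shelf. Its axis leans 30 degrees from vertical, mouth away from the robot, to the shelf's front. Origin: centre of its underside; z runs up its axis, x points back towards the robot and up. Body 72 mm in diameter up to z = 82 mm, shoulder to 96, neck 47 mm in diameter to the rim at 122. A twin mount and bolts lie inside, up to 29 mm.
- jar_mouth (a point): Centre of the jar's rim, 122 mm along the jar's z; same axes as the jar. The open mouth is 41 mm wide inside. A mount held tongue up and lowered along the axis passes pad first, and slides to the bottom when let go.
- jar_thread (a point): On the jar's axis, 11 mm below the rim, same axes. Four-start thread around the neck, 57 mm over it, 4 to 18 mm below the rim: four ribs with level tops 6 mm below the rim, before each a 27 degree gap, and at each rib's clockwise end (seen looking into the mouth) a stop post 2 mm taller. The shoulder starts 26 mm below the rim; down to 55 mm below the rim nothing stands over 40 mm from the axis.
- lid: Yellow screw lid, 64 mm in diameter (65 over the grip ribs), 19 mm high, 30 to 55 g, lying on the shelf open side down. Origin: centre of the skirt's lower edge; z points out of the closed top. Four lugs hidden in the skirt. On the jar, origin measured along the jar's z: 115 mm with the lugs on the rib tops (117 on the posts), 108.4 dropped into the thread, 105.6 fully home. Side play about 1 mm.
- lid_top (a point): Centre of the lid's top face, 19 mm above its origin. Lugs on the rib tops turn clockwise only as far as the posts. Turned back (anticlockwise from outside) at most 80 degrees they drop about 7 mm through the gaps (at once if they happen to meet them); further back is a stop. Then clockwise at most 70 degrees draws the lid 3 mm down to its stop, home on the rim. Little torque until a stop.
- mount: White plastic bicycle light mount standing on the shelf on its pad: pad 26 mm (x) by 20 mm (y), 9 mm high; above it an upright tongue 10 mm thick (x) and 18 mm wide (y); total height 36 mm; 20 to 40 g. Origin: centre of the pad's underside; z up through the tongue.
- rear_lamp: Bystander: red bicycle rear lamp with black back and a small toggle switch on top, loose, standing, 44 mm wide (y), 46 mm deep (x), 75 mm high. Origin: centre of its underside.
- seat_clamp: Bystander: silver aluminium seat clamp, loose, lying flat: a ring 39 mm in diameter and 14 mm high with two ears and a bolt at +x (to 30 mm from the centre). Origin: centre of the ring's underside. (A black toolbox with its hinged lid shut, 185 mm high over the handle, also stands fixed at the far right of the shelf, more than 0.45 m to the right of the robot's middle.)
Things that resemble listed ones, but are neither listed nor needed, are in the scene too. Several things look just like the lid: the one meant starts farthest to the robot's right.

How it is judged:
By the outcome, as a careful person would: the job done as asked, in the order asked, and still so for the second after the job is handed in, with the robot touching nothing.
It also fails if it takes over 64 s, if anything falls off the work surface, if the arm or the gripper's body presses on something with over 40 N, if the wrist force passes 120 N, or if a joint passes its speed limit or range.

### The arm

A 7-joint arm with a two-finger parallel gripper is mounted at the origin on the work surface. World frame = base frame: x ahead of the robot, y to its left, z up, the work surface at z = 0. Lengths are in m, angles in rad, forces in N, time in s.
With the tool pointing down it reaches from about 0.4 to 0.85 m from the base axis. Payload 10.4 kg.
Tool frame: the origin (TCP) lies on the centre line of the jaws, within the pads' length; the fingertips stand r.finger_overhang ahead of it and the grasp point (between the pads) lies 5 mm behind it (r.finger_overhang is the distance from the TCP to the fingertips, in m); z points along the fingers, y is the line along which they close (so a half turn about z gives the same grasp; the last joint's range is limited). The gripper opens to 87 mm and grips with 3 to 60 N. Pads are 19 mm wide; open, the fingers measure 117 mm over their backs; the gripper's body (75 mm by 190 mm) begins 51 mm behind the grasp point.
Start: joints at [-1.242, 0.332, -0.065, 1.46, 0.022, 1.35, -0.088], TCP at [0.215, 0.587, 0.237] pointing down, gripper open.
Joint ranges: [-2.6, 2.6], [-0.5, 2.12], [-1.47, 1.34], [0.16, 2.42], [-1.27, 4.41], [0.06, 2.06], [-2.6, 2.6]. Speed limits (rad/s): [2.22, 2.22, 2.79, 2.79, 3.14, 3.14, 3.14].

### API

Orientations are given as a unit quaternion [x, y, z, w].
In Python, from bench import read_state, viewer, r gives the robot as it stands.
- The arm moves only by the tool carry_out, never from a script. Its argument "moves" is a list of rows, each a list of 6 numbers: the shift along the tool's x, y, z in units of 40 mm (1.0 is 40 mm), then the turn, a rotation vector about the tool's x, y, z in units of 8 degrees (1.0 is 8 degrees). A call has 1 to 20 rows; each row shifts and turns the commanded pose from where the row before left it, along the tool's axes as they then stand; what a row does not reach is not made up. A row lasts 1/8 s, in which the tool goes at most 62.5 mm and 10.7 degrees, less where a joint would pass 70% of its speed; a pose out of reach is approached as far as the arm can. A call is refused whole if a number of a shift passes 1 or a number of a turn 1, either way. A call with a gripper value outside its range is refused whole. "fingers" is the finger opening in mm, from 0 to 87, set as the call begins (left out, the last holds). The fingers move at their own pace and stop on an object; "force" is the grip in N (left out, the last holds). Time passes only in rows, so rows that do not move let the fingers close. It gives the time, the measured TCP pose, the force, the opening and the grip force at its end, in the units of the state.
- read_state(): the state, without advancing time (a new reading comes with each control period).
- viewer.camera(name): name is "scene" or "side" or "wrist"; returns a dict with "pixels" (384x512x3 uint8, red, green, blue), "range_z" (384x512 float32, m along the optical axis (not along the pixel's ray), 0 where there is no reading), "fx", "fy", "cx", "cy" (pixels), "xyz" and "orientation" of the camera in the world. Camera axes: x right, y down, z forward; pixel columns grow to the right and rows downward; lengths in m; the calibration is good to about 2 mm. A picture is of the moment at which its call begins.
- r.close_job(): hands the job in; it is judged then, once.
The state is a dict: "time": time; "joint_positions": joint angles; "joint_vel": joint speeds; "joint_torque": joint torques, N m; "ee_pos": TCP position; "eef_rot": TCP orientation; "ft_force": force on the tool from outside, world axes, zero at the start; "torque": the same for the moment, N m; "width": finger opening in m; "grip_force": force on a finger pad.
Only numpy, scipy, OpenCV 4.12 (cv2) and the standard library are available. Lean on these libraries where they do the work, as an engineer would, in place of code of your own. Each camera call takes 0.05 s, during which the arm holds its last target. There are 200 camera calls.

## Working session

There is one attempt and no reset: what is moved stays moved. The work goes in short steps, Python scripts to look and compute and a tool call to move; the robot and the scene stay as the last step left them, time stands still between calls to the robot, and variables do not carry over. Pictures are saved under pics/ and viewed, at most 10 in all, crops included, and the job is handed in when it is done.

Besides the shell and the picture viewer there is one more tool, called after ">>>" as name(argument=value, ...) on one line, values as JSON. carry_out: Moves the arm, as the interface text tells. Its arguments: {"type":"object","properties":{"moves":{"type":"array","items":{"type":"array","items":{"type":"number"}}},"fingers":{"type":"number"},"force":{"type":"number"}},"required":["moves"]}

```bash
mkdir -p pics; ls; cat > h.py <<'E'
import numpy as np,cv2
from scipy.spatial.transform import Rotation as R
from bench import read_state,viewer,r
def cam(n):
    c=viewer.camera(n); c['R']=R.from_quat(c['orientation']).as_matrix(); c['t']=np.array(c['xyz']); return c
def save(c,f): cv2.imwrite('pics/'+f,np.array(c['pixels'])[:,:,::-1])
def cloud(c):
    z=np.array(c['range_z']); v,u=np.indices(z.shape)
    p=np.stack([(u-c['cx'])/c['fx']*z,(v-c['cy'])/c['fy']*z,z],-1)
    P=p@c['R'].T+c['t']; P[z<=0]=np.nan; return P
def ray(c,u,v,h):
    d=c['R']@np.array([(u-c['cx'])/c['fx'],(v-c['cy'])/c['fy'],1]); return c['t']+d*(h-c['t'][2])/d[2]
def proj(c,p):
    q=c['R'].T@(np.array(p)-c['t']); return [q[0]/q[2]*c['fx']+c['cx'],q[1]/q[2]*c['fy']+c['cy']]
E
python3 - <<'E'
from h import *
s=read_state(); print({k:np.round(v,4) for k,v in s.items()},r.finger_overhang)
ims=[]
for n in ['scene','side','wrist']:
    c=cam(n); print(n,c['fx'],c['t'],c['R'].round(2).tolist()); np.savez('c_'+n,**{k:c[k] for k in c}); save(c,n+'0.png')
E
```

```text
pics
{'time': np.float64(0.0), 'joint_positions': array([-1.2416,  0.3329, -0.0647,  1.461 ,  0.0216,  1.3499, -0.0885]), 'joint_vel': array([-0.0001,  0.0001,  0.0007, -0.0013,  0.0002, -0.0002,  0.0003]), 'joint_torque': array([-0.00000e+00, -6.23248e+01,  2.48000e-02, -3.89896e+01,
       -6.14000e-02,  3.97000e-02,  1.00000e-04]), 'ee_pos': array([0.2152, 0.5864, 0.2357]), 'eef_rot': array([ 1.750e-01,  9.846e-01, -7.000e-04, -1.000e-04]), 'ft_force': array([0.2828, 0.273 , 0.5074]), 'torque': array([-0.0083, -0.0079, -0.0286]), 'grip_force': np.float64(0.0), 'width': np.float64(0.0868)} 0.014
scene 397.8059854816681 [1.23848845 0.49952303 0.7207247 ] [[-0.6, 0.47, -0.65], [0.8, 0.37, -0.47], [0.02, -0.8, -0.6]]
side 447.5302198010564 [ 0.33473432 -0.8527202   0.82632217] [[0.98, -0.12, 0.17], [-0.21, -0.63, 0.75], [0.01, -0.77, -0.64]]
wrist 266.4668166206506 [0.14287855 0.61298853 0.38524359] [[0.34, 0.9, 0.26], [0.94, -0.33, -0.1], [-0.0, 0.28, -0.96]]
```

View pics/scene0.png

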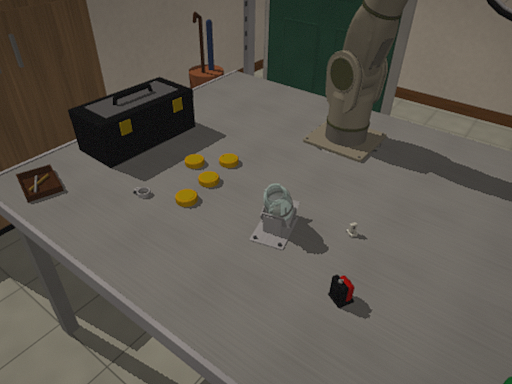

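View pics/side0.png

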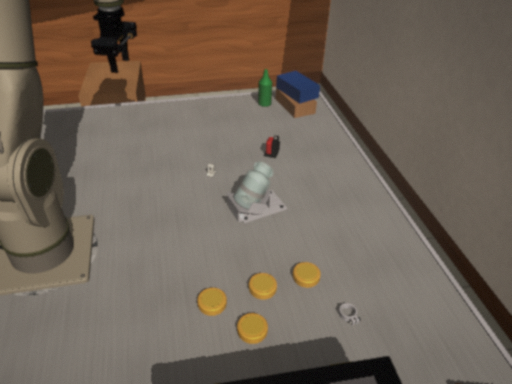

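Scene: jar (278,210), loose mount (353,230), lamp (342,290), lids (186,198), (208,180), (229,160), (194,161), clamp (143,191). Side: lid farthest right seems to be (253,327). I'll measure these.

```bash
python3 - <<'E'
from h import *
for n in ['scene','side']:
    c=dict(np.load(f'c_{n}.npz')); im=c['pixels']; P=cloud(c)
    hsv=cv2.cvtColor(im,cv2.COLOR_RGB2HSV)
    m=cv2.inRange(hsv,(18,150,80),(32,255,255))
    k,l,st,ce=cv2.connectedComponentsWithStats(m)
    for i in range(1,k):
        if st[i,4]<60: continue
        p=P[l==i]; p=p[np.isfinite(p).all(1)]
        t=p[p[:,2]>np.nanmax(p[:,2])-.004]
        (a,b),rad=cv2.minEnclosingCircle(t[:,:2].astype(np.float32))
        print(n,'lid',ce[i].round(),st[i,4],'zmax',p[:,2].max().round(4),'c',round(a,4),round(b,4),round(rad,4),'mean',t.mean(0).round(4),'ray',ray(c,*ce[i],.012).round(4))
    # blobs above table, not yellow
    z=P[:,:,2]; ok=np.isfinite(z)&(z>.006)&(z<.2)&(P[:,:,0]>.3)&(P[:,:,0]<1.1)&(np.abs(P[:,:,1])<.45)
    k,l,st,ce=cv2.connectedComponentsWithStats((ok&(m==0)).astype(np.uint8))
    for i in range(1,k):
        if st[i,4]<25: continue
        p=P[l==i]; print(n,ce[i].round(),st[i,4],'min',p.min(0).round(3),'max',p.max(0).round(3),'mean',p.mean(0).round(3),im[l==i].mean(0).round())
    print('table',np.nanmedian(z[(np.abs(P[:,:,0]-.6)<.3)&(np.abs(P[:,:,1])<.4)]))
c=dict(np.load('c_scene.npz')); cv2.imwrite('pics/z1.png',cv2.resize(c['pixels'][170:315,235:385,::-1],(750,600)[:2] and (600,580),interpolation=cv2.INTER_CUBIC))
E
```

```text
scene lid [177. 104.] 99 zmax 0.1424 c 0.349 -0.494 0.0186 mean [ 0.35   -0.4915  0.1409] ray [ 0.1923 -0.6718  0.012 ]
scene lid [125. 126.] 132 zmax 0.1442 c 0.5723 -0.4971 0.0167 mean [ 0.5722 -0.4963  0.1418] ray [ 0.4526 -0.6797  0.012 ]
scene lid [228. 160.] 226 zmax 0.0237 c 0.3928 -0.2271 0.0309 mean [ 0.3915 -0.2272  0.021 ] ray [ 0.3936 -0.227   0.012 ]
scene lid [194. 161.] 238 zmax 0.0234 c 0.4661 -0.3134 0.0312 mean [ 0.4655 -0.3132  0.0207] ray [ 0.4664 -0.3127  0.012 ]
scene lid [208. 179.] 272 zmax 0.0229 c 0.5122 -0.2078 0.0304 mean [ 0.5113 -0.208   0.0205] ray [ 0.5138 -0.207   0.012 ]
scene lid [186. 198.] 321 zmax 0.0248 c 0.6227 -0.1937 0.0288 mean [ 0.6199 -0.195   0.0217] ray [ 0.623  -0.1945  0.012 ]
scene [278. 209.] 1392 min [0.474 0.029 0.006] max [0.602 0.117 0.146] mean [0.564 0.083 0.072] [95. 97. 93.]
scene [142. 191.] 102 min [ 0.659 -0.346  0.006] max [ 0.696 -0.295  0.017] mean [ 0.679 -0.32   0.012] [100.  96.  94.]
scene [353. 229.] 106 min [0.444 0.235 0.006] max [0.47  0.264 0.037] mean [0.457 0.25  0.021] [117. 112. 102.]
scene [342. 290.] 607 
[... 379 characters left out ...]
 606 zmax 0.0225 c 0.3899 -0.233 0.0316 mean [ 0.3881 -0.2336  0.0195] ray [ 0.3885 -0.2341  0.012 ]
side lid [252. 328.] 704 zmax 0.022 c 0.4632 -0.3171 0.0308 mean [ 0.4635 -0.3168  0.0191] ray [ 0.4622 -0.3189  0.012 ]
side [272. 146.] 251 min [0.639 0.29  0.006] max [0.687 0.344 0.074] mean [0.662 0.308 0.038] [84. 49. 45.]
side [252. 191.] 1616 min [0.476 0.014 0.006] max [0.612 0.12  0.144] mean [0.54  0.051 0.076] [140. 142. 134.]
side [211. 169.] 67 min [0.442 0.233 0.006] max [0.467 0.256 0.038] mean [0.453 0.243 0.021] [163. 156. 142.]
side [350. 313.] 170 min [ 0.658 -0.346  0.006] max [ 0.697 -0.296  0.016] mean [ 0.678 -0.324  0.011] [134. 127. 123.]
table -0.0010196726270024215
```

View pics/z1.png

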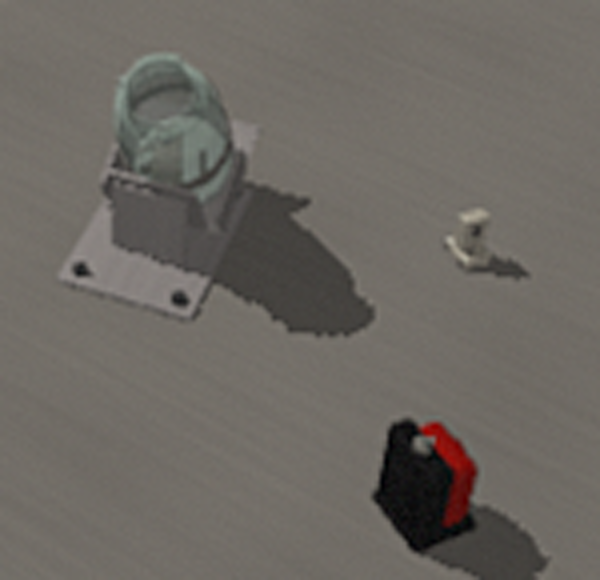

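Crop: jar leaning with its mouth facing the camera, the cradle plate edges give its heading; mount at the right (crop 468,240), lamp at the bottom. The target lid is (0.464,-0.316). Next, fly over the mount for a close look.

```bash
cat >> h.py <<'E'
from scipy.linalg import logm,expm
def rows(p,Rt,N=None):
    s=read_state(); T0=np.eye(4);T0[:3,:3]=R.from_quat(s['eef_rot']).as_matrix();T0[:3,3]=s['ee_pos']
    T1=np.eye(4);T1[:3,:3]=Rt;T1[:3,3]=p
    D=np.linalg.inv(T0)@T1; th=R.from_matrix(D[:3,:3]).as_rotvec()
    if N is None: N=int(max(np.ceil(np.linalg.norm(D[:3,3])/.036),np.ceil(np.degrees(np.linalg.norm(th))/7.5),1))
    M=expm(np.real(logm(D))/N); row=np.r_[M[:3,3]/.04,np.degrees(R.from_matrix(M[:3,:3]).as_rotvec())/8]
    print('N',N,'row',row.round(3).tolist(),'t',round(s['time'],2))
def down(yaw): # tool x at world yaw, z down
    x=np.array([np.cos(yaw),np.sin(yaw),0]); z=np.array([0,0,-1.]); return np.stack([x,np.cross(z,x),z],1)
E
python3 -c "
from h import *
rows([.455,.247,.15],down(np.pi))"
```

```text
N 12 row [-0.628, -0.603, 0.179, -0.001, -0.0, -0.21] t 0.15
```

>>> carry_out(moves=[[-0.63,-0.6,0.18,0,0,-0.21],[-0.63,-0.6,0.18,0,0,-0.21],[-0.63,-0.6,0.18,0,0,-0.21],[-0.63,-0.6,0.18,0,0,-0.21],[-0.63,-0.6,0.18,0,0,-0.21],[-0.63,-0.6,0.18,0,0,-0.21],[-0.63,-0.6,0.18,0,0,-0.21],[-0.63,-0.6,0.18,0,0,-0.21],[-0.63,-0.6,0.18,0,0,-0.21],[-0.63,-0.6,0.18,0,0,-0.21],[-0.63,-0.6,0.18,0,0,-0.21],[-0.63,-0.6,0.18,0,0,-0.21],[0,0,0,0,0,0]])

```text
time: 1.78
ee_pos: [0.4578, 0.2458, 0.1495]
eef_rot: [0.002, 1.0, -0.001, -0.0]
ft_force: [-0.4, -0.2, 0.4]
width: 0.087
grip_force: 0.0
```

```bash
cat > m.py <<'E'
from h import *
c=cam('wrist'); P=cloud(c); z=P[:,:,2]
s=read_state(); print(s['ee_pos'],s['joint_positions'].round(2))
def blob(lo,hi):
    m=(np.isfinite(z)&(z>lo)&(z<hi)&(np.hypot(P[:,:,0]-.456,P[:,:,1]-.247)<.035)).astype(np.uint8)
    p=P[m>0]; (a,b),(w,h),ang=cv2.minAreaRect((p[:,:2]*1000).astype(np.float32))
    print(lo,len(p),'c',round(a,1),round(b,1),'size',round(w,1),round(h,1),'ang',round(ang,1),'mean',p.mean(0).round(4)); return m
blob(.004,.015); blob(.028,.045)
print('table',np.nanmedian(z))
o=cv2.resize(np.array(c['pixels'])[:,:,::-1],(640,480)); cv2.imwrite('pics/w1.png',o)
E
python3 m.py
```

```text
[0.45678075 0.24747341 0.14972848] [-0.75  0.17  0.18  1.86 -0.03  1.12  1.01]
0.004 216 c 453.5 246.3 size 25.9 20.5 ang 58.2 mean [0.4502 0.2455 0.0097]
0.028 190 c 453.7 246.3 size 10.2 18.0 ang 56.9 mean [0.4529 0.2462 0.0362]
table 0.0017009912356336643
```

View pics/w1.png

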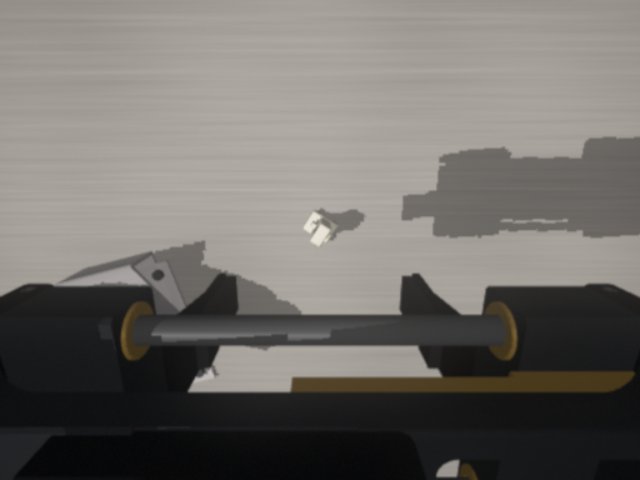

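Wrist view: mount at about (320,228), its rectangle clean: centre (453.5,246.3) mm, tongue thickness along ~57.5°. Plate corner of the cradle at (155,253). Get the jar's heading roughly from the plate edges, then look down the axis.

```bash
cat >> h.py <<'E'
def jarR(az,psi=0): # tool pose pointing into jar; az=heading of lean; tool x towards robot/up, psi turn about tool z
    a=np.array([.5*np.cos(az),.5*np.sin(az),.75**.5]); x=np.array([-np.cos(az)*.75**.5,-np.sin(az)*.75**.5,.5]); z=-a
    return np.stack([x,np.cross(z,x),z],1)@R.from_euler('z',psi).as_matrix()
E
python3 - <<'E'
from h import *
c=dict(np.load('c_scene.npz'))
q=[ray(c,235+u/4,170+v/4,.004) for u,v in [(62,275),(193,318),(258,125)]]
print(np.round(q,4)); 
d=q[1]-q[0]; print('front edge normal heading',np.degrees(np.arctan2(-d[0],d[1])),)
d=q[1]-q[2]; print('side edge heading',np.degrees(np.arctan2(d[1],d[0])))
for n in ['scene','side']:
    c=dict(np.load(f'c_{n}.npz'));P=cloud(c);z=P[:,:,2]
    ok=np.isfinite(z)&(abs(P[:,:,0]-.54)<.12)&(abs(P[:,:,1]-.07)<.1)
    p=P[ok&(z>.125)]; print(n,'top',len(p),p.mean(0).round(4),p.max(0).round(4))
    g=P[ok&(z>.003)&(z<.009)]; print('plate',len(g),np.median(g[:,2]) if len(g) else 0, [np.round(x,1) for x in cv2.minAreaRect((g[:,:2]*1000).astype(np.float32))])
E
```

```text
[[0.6379 0.0517 0.004 ]
 [0.6181 0.1401 0.004 ]
 [0.4256 0.0692 0.004 ]]
front edge normal heading 12.563239103639727
side edge heading 20.22651217393332
scene top 155 [0.5691 0.0769 0.1346] [0.5996 0.1064 0.1462]
plate 542 0.004119971260035993 [array([538.4,  66.9]), array([233.3, 198.6]), np.float64(2.2)]
side top 157 [0.5666 0.0691 0.1334] [0.5964 0.1043 0.1439]
plate 151 0.003939498060166136 [array([537.6,  72.6]), array([198.9, 217.7]), np.float64(88.5)]
```

```bash
python3 -c "
from h import *
rows([.623,.088,.222],jarR(np.radians(15)))"
```

```text
N 7 row [-0.464, -0.639, -0.366, 0.07, 0.532, -0.264] t 1.82
```

>>> carry_out(moves=[[-0.46,-0.64,-0.37,0.07,0.53,-0.26],[-0.46,-0.64,-0.37,0.07,0.53,-0.26],[-0.46,-0.64,-0.37,0.07,0.53,-0.26],[-0.46,-0.64,-0.37,0.07,0.53,-0.26],[-0.46,-0.64,-0.37,0.07,0.53,-0.26],[-0.46,-0.64,-0.37,0.07,0.53,-0.26],[-0.46,-0.64,-0.37,0.07,0.53,-0.26],[0,0,0,0,0,0]])

```text
time: 2.82
ee_pos: [0.6227, 0.0882, 0.2203]
eef_rot: [-0.125, 0.957, -0.034, -0.258]
ft_force: [0.0, -0.8, -0.1]
width: 0.087
grip_force: 0.0
```

```bash
python3 - <<'E'
from h import *
c=cam('wrist'); np.savez('c_jar',**c); s=read_state(); print(s['ee_pos'],s['eef_rot'],s['joint_positions'].round(2))
cv2.imwrite('pics/j1.png',cv2.resize(np.array(c['pixels'])[:,:,::-1],(768,576)))
E
```

```text
[0.62199331 0.08925157 0.22173883] [-0.12516046  0.95778414 -0.03384885 -0.25659043] [-0.37  0.77  0.29  0.96 -0.13  1.95  1.71]
```

View pics/j1.png

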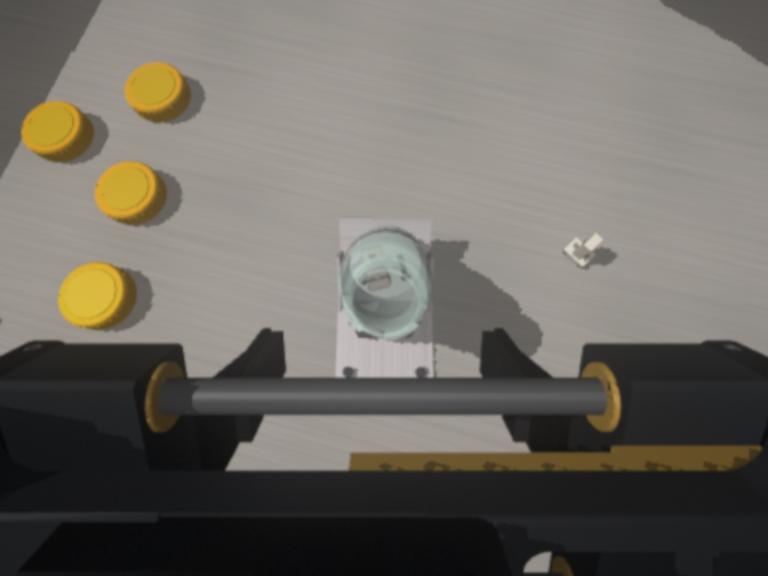

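Wrist view down the axis: jar at (386,285), plate edges nearly vertical (x≈338 and 433), so heading ≈15°. Now measure the rim from depth.

```bash
python3 - <<'E'
from h import *
from scipy.optimize import least_squares
c=dict(np.load('c_jar.npz')); P=cloud(c)
g=lambda u,v:ray(c,u*2/3,v*2/3,.004)
for a,b in [((340,220),(336,377)),((432,220),(434,377))]:
    d=g(*b)-g(*a); print('edge heading',np.degrees(np.arctan2(d[1],d[0])), g(*a).round(4),g(*b).round(4))
J=jarR(np.radians(15)); J=np.stack([J[:,0],-J[:,1],-J[:,2]],1) # x towards robot/up, y, z axis
for n in ['jar','scene','side']:
    c=dict(np.load(f'c_{n}.npz')); P=cloud(c); Q=P[(np.hypot(P[:,:,0]-.56,P[:,:,1]-.08)<.09)&(P[:,:,2]>.05)&(P[:,:,2]<.16)]@J
    if n=='jar': print('hist',[(round(a,3),b) for a,b in zip(*np.histogram(Q[:,2],20)[::-1])])
    h=np.percentile(Q[:,2],99); t=Q[Q[:,2]>h-.004]
    f=least_squares(lambda p:np.hypot(t[:,0]-p[0],t[:,1]-p[1])-p[2],[t[:,0].mean(),t[:,1].mean(),.022],loss='soft_l1',f_scale=.001)
    m=f.x[:2]; print(n,len(t),'h',h.round(4),'circle',f.x.round(4),'rms',np.sqrt(2*f.cost/len(t)).round(4),'rim',(J@np.r_[m,h]).round(4),'range',t.min(0).round(3),t.max(0).round(3))
E
```

```text
edge heading 15.030992537819323 [0.4817 0.0046 0.004 ] [0.6346 0.0456 0.004 ]
edge heading 13.91746132781747 [0.4573 0.0964 0.004 ] [0.6109 0.1345 0.004 ]
hist [(np.float64(0.285), np.int64(49)), (np.float64(0.291), np.int64(15)), (np.float64(0.298), np.int64(27)), (np.float64(0.304), np.int64(31)), (np.float64(0.31), np.int64(96)), (np.float64(0.316), np.int64(17)), (np.float64(0.323), np.int64(39)), (np.float64(0.329), np.int64(96)), (np.float64(0.335), np.int64(124)), (np.float64(0.341), np.int64(147)), (np.float64(0.347), np.int64(60)), (np.float64(0.354), np.int64(41)), (np.float64(0.36), np.int64(41)), (np.float64(0.366), np.int64(243)), (np.float64(0.372), np.int64(569)), (np.float64(0.378), np.int64(127)), (np.float64(0.385), np.int64(94)), (np.float64(0.391), np.int64(288)), (np.float64(0.397), np.int64(578)), (np.float64(0.403), np.int64(569))]
jar 493 h 0.4084 circle [-0.4342  0.0752  0.022 ] rms 0.0009 rim [0.5799 0.0775 0.1366] range [-0.458  0.05   0.404] [-0.408  0.101  0.409]
scene 70 h 0.4081 circle [-0.4357  0.0725  0.0222] rms 0.0009 rim [0.5803 0.0804 0.1355] range [-0.463  0.05   0.404] [-0.409  0.095  0.409]
side 62 h 0.4057 circle [-0.4355  0.0747  0.022 ] rms 0.0012 rim [0.5796 0.0779 0.1336] range [-0.459  0.05   0.402] [-0.412  0.1    0.407]
```

```bash
python3 -c "
from h import *
rows([.4535,.2463,.09],down(np.radians(147.5)))"
```

```text
N 8 row [0.454, 0.477, 0.555, -0.194, -0.441, 0.723] t 2.88
```

```bash
python3 -c "
from h import *
rows([.4535,.2463,.16],down(np.radians(147.5)))"
```

```text
N 8 row [0.519, 0.461, 0.344, -0.194, -0.441, 0.723] t 2.88
```

>>> carry_out(moves=[[0.52,0.46,0.34,-0.19,-0.44,0.72],[0.52,0.46,0.34,-0.19,-0.44,0.72],[0.52,0.46,0.34,-0.19,-0.44,0.72],[0.52,0.46,0.34,-0.19,-0.44,0.72],[0.52,0.46,0.34,-0.19,-0.44,0.72],[0.52,0.46,0.34,-0.19,-0.44,0.72],[0.52,0.46,0.34,-0.19,-0.44,0.72],[0.52,0.46,0.34,-0.19,-0.44,0.72],[0,0,0.9,0,0,0],[0,0,0.9,0,0,0],[0,0,0,0,0,0],[0,0,0,0,0,0]], fingers=40, force=15)

```text
time: 4.38
ee_pos: [0.453, 0.2458, 0.0927]
eef_rot: [0.277, 0.961, -0.0, 0.001]
ft_force: [-0.5, 0.0, 1.2]
width: 0.0396
grip_force: 0.0
```

```bash
python3 -c "
from h import *
rows([.4535,.2463,.033],down(np.radians(147.5)),3)"
```

```text
N 3 row [-0.001, 0.006, 0.498, 0.001, 0.005, 0.013] t 4.38
```

>>> carry_out(moves=[[0,0,0.5,0,0,0],[0,0,0.5,0,0,0],[0,0,0.5,0,0,0],[0,0,0,0,0,0],[0,0,0,0,0,0]])

```text
time: 5.0
ee_pos: [0.4538, 0.2454, 0.0326]
eef_rot: [0.278, 0.961, -0.0, 0.001]
ft_force: [-0.0, 0.0, -0.3]
width: 0.0404
grip_force: 0.0
```

>>> carry_out(moves=[[0,0,0,0,0,0],[0,0,0,0,0,0],[0,0,0,0,0,0],[0,0,0,0,0,0]], fingers=0, force=20)

```text
time: 5.5
ee_pos: [0.453, 0.2448, 0.0311]
eef_rot: [0.278, 0.961, -0.001, 0.001]
ft_force: [0.4, -0.4, 1.1]
width: 0.0099
grip_force: 20.0
```

>>> carry_out(moves=[[0,0,-0.6,0,0,0],[0,0,-1,0,0,0],[0,0,-1,0,0,0],[0,0,-1,0,0,0],[0,0,-0.9,0,0,0],[0,0,0,0,0,0]])

```text
time: 6.25
ee_pos: [0.4541, 0.2458, 0.2136]
eef_rot: [0.278, 0.961, 0.001, 0.002]
ft_force: [-0.9, -0.3, -1.2]
width: 0.01
grip_force: 20.0
```

```bash
cat >> h.py <<'E'
AZ=np.radians(14.5); RIM=np.array([.580,.0785,.1355])
AX=-jarR(AZ)[:,2]
E
python3 -c "
from h import *
rows(RIM+AX*.08,jarR(AZ,np.radians(47.5)))"
```

```text
N 7 row [-0.799, -0.156, -0.063, 0.395, 0.368, 0.013] t 6.25
```

>>> carry_out(moves=[[-0.8,-0.16,-0.06,0.395,0.37,0.01],[-0.8,-0.16,-0.06,0.395,0.37,0.01],[-0.8,-0.16,-0.06,0.395,0.37,0.01],[-0.8,-0.16,-0.06,0.395,0.37,0.01],[-0.8,-0.16,-0.06,0.395,0.37,0.01],[-0.8,-0.16,-0.06,0.395,0.37,0.01],[-0.8,-0.16,-0.06,0.395,0.37,0.01],[0,0,0,0,0,0],[0,0,0,0,0,0]])

```text
time: 7.38
ee_pos: [0.6169, 0.0872, 0.2]
eef_rot: [0.273, 0.926, -0.135, -0.225]
ft_force: [0.3, -0.3, -0.5]
width: 0.0097
grip_force: 20.0
```

```bash
python3 - <<'E'
from h import *
rows(RIM+AX*.045,jarR(AZ,np.radians(47.5)),2)
rows(RIM+AX*.017,jarR(AZ,np.radians(47.5)),4)
s=read_state();print(s['joint_positions'].round(2))
c=cam('wrist');d=cam('scene')
A=cv2.resize(np.array(c['pixels'])[120:320,130:400,::-1],(540,400)); B=cv2.resize(np.array(d['pixels'])[130:260,220:335,::-1],(354,400)) 
cv2.imwrite('pics/ins.png',cv2.resize(np.hstack([A,B]),(800,358)))
E
```

```text
N 2 row [0.011, 0.003, 0.373, -0.019, -0.014, 0.009] t 7.38
N 4 row [0.005, 0.002, 0.361, -0.009, -0.007, 0.005] t 7.38
[-0.44  0.79  0.42  1.01 -0.2   1.91  0.93]
```

View pics/ins.png

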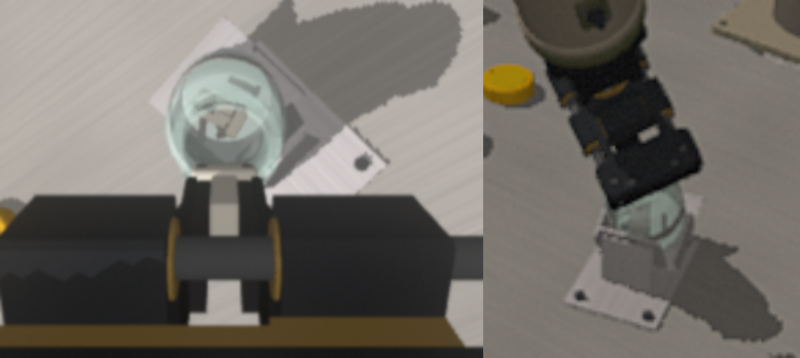

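Left crop: mount held above the mouth, pad laterally centred on it (pad at 222,172; mouth at 225,115); right crop: the gripper is in line with the jar. Insert.

>>> carry_out(moves=[[0,0,0.36,0,0,0],[0,0,0.36,0,0,0],[0,0,0.36,0,0,0],[0,0,0.36,0,0,0],[0,0,0,0,0,0],[0,0,0,0,0,0]])

```text
time: 8.22
ee_pos: [0.5893, 0.0802, 0.1524]
eef_rot: [0.273, 0.926, -0.134, -0.223]
ft_force: [-0.1, 0.4, -0.2]
width: 0.0099
grip_force: 20.0
```

>>> carry_out(moves=[[0,0,0.05,0,0,0],[0,0,0,0,0,0],[0,0,0,0,0,0],[0,0,0,0,0,0],[0,0,0,0,0,0]], fingers=40)

```text
time: 8.85
ee_pos: [0.5881, 0.0793, 0.1495]
eef_rot: [0.273, 0.926, -0.135, -0.224]
ft_force: [-0.8, -1.2, -0.2]
width: 0.0394
grip_force: 0.0
```

>>> carry_out(moves=[[0,0,-0.5,0,0,0],[0,0,-1,0,0,0],[0,0,-1,0,0,0],[0,0,0,0,0,0]], fingers=87)

```text
time: 9.35
ee_pos: [0.6385, 0.0922, 0.238]
eef_rot: [0.273, 0.926, -0.134, -0.222]
ft_force: [0.4, -0.4, -0.4]
width: 0.0717
grip_force: 0.0
```

```bash
python3 - <<'E'
from h import *
rows([.4645,-.3155,.20],down(np.pi))
rows([.4645,-.3155,.20],down(np.radians(150)))
rows([.4645,-.3155,.20],down(np.radians(100)))
c=cam('wrist');d=cam('scene')
A=cv2.resize(np.array(c['pixels'])[120:320,130:400,::-1],(540,400)); B=cv2.resize(np.array(d['pixels'])[130:260,220:335,::-1],(354,400)) 
cv2.imwrite('pics/ins2.png',cv2.resize(np.hstack([A,B]),(800,358)))
E
```

```text
N 13 row [0.054, -0.836, 0.253, -0.152, -0.251, -0.308] t 9.35
N 13 row [-0.149, -0.817, 0.221, -0.209, -0.2, -0.027] t 9.35
N 13 row [-0.477, -0.716, 0.169, -0.281, -0.096, 0.443] t 9.35
```

View pics/ins2.png

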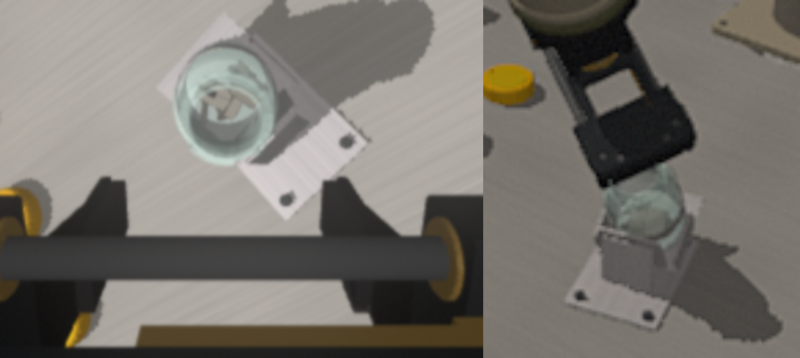

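Mount now lies in the jar (228,100 left crop), gripper empty. Move over to the lid.

```bash
python3 - <<'E'
from h import *
rows([.4645,-.3155,.15],down(np.radians(120)))
E
```

```text
N 13 row [-0.364, -0.743, 0.278, -0.258, -0.143, 0.255] t 9.45
```

>>> carry_out(moves=[[-0.36,-0.74,0.28,-0.26,-0.14,0.255],[-0.36,-0.74,0.28,-0.26,-0.14,0.255],[-0.36,-0.74,0.28,-0.26,-0.14,0.255],[-0.36,-0.74,0.28,-0.26,-0.14,0.255],[-0.36,-0.74,0.28,-0.26,-0.14,0.255],[-0.36,-0.74,0.28,-0.26,-0.14,0.255],[-0.36,-0.74,0.28,-0.26,-0.14,0.255],[-0.36,-0.74,0.28,-0.26,-0.14,0.255],[-0.36,-0.74,0.28,-0.26,-0.14,0.255],[-0.36,-0.74,0.28,-0.26,-0.14,0.255],[-0.36,-0.74,0.28,-0.26,-0.14,0.255],[-0.36,-0.74,0.28,-0.26,-0.14,0.255],[-0.36,-0.74,0.28,-0.26,-0.14,0.255],[0,0,0,0,0,0],[0,0,0,0,0,0]])

```text
time: 11.32
ee_pos: [0.4633, -0.3112, 0.1481]
eef_rot: [0.5, 0.866, 0.003, -0.002]
ft_force: [0.7, 0.5, 0.1]
width: 0.0869
grip_force: 0.0
```

```bash
python3 - <<'E'
from h import *
c=cam('wrist');P=cloud(c);s=read_state();print(s['joint_positions'].round(2),s['ee_pos'],s['eef_rot'].round(3))
m=cv2.inRange(cv2.cvtColor(np.array(c['pixels']),cv2.COLOR_RGB2HSV),(18,130,60),(34,255,255))>0
t=P[m&(np.hypot(P[:,:,0]-.4645,P[:,:,1]+.3155)<.05)&(P[:,:,2]>.013)]
(a,b),rad=cv2.minEnclosingCircle(t[:,:2].astype(np.float32)); print(len(t),a,b,rad,t.mean(0),t[:,2].max())
rows([a,b,.10],down(np.radians(120)))
E
```

```text
[-0.05  0.29  0.67  1.78 -0.2   1.14  1.2 ] [ 0.46387899 -0.31098995  0.14831282] [ 0.5    0.866  0.003 -0.002]
4388 0.4698820114135742 -0.30951422452926636 0.04235737398266792 [ 0.46395706 -0.30201744  0.10704963] 0.2395694922048308
N 2 row [-0.024, 0.073, 0.604, 0.011, -0.022, 0.0] t 11.38
```

```bash
cat > l.py <<'E'
from h import *
def lid():
    c=cam('wrist');P=cloud(c)
    m=cv2.inRange(cv2.cvtColor(np.array(c['pixels']),cv2.COLOR_RGB2HSV),(18,130,60),(34,255,255))>0
    t=P[m&(np.hypot(P[:,:,0]-.4645,P[:,:,1]+.3155)<.05)&(P[:,:,2]>.013)&(P[:,:,2]<.03)]
    (a,b),rad=cv2.minEnclosingCircle(t[:,:2].astype(np.float32)); print(len(t),a,b,rad,t.mean(0),t[:,2].max()); return a,b
E
python3 - <<'E'
from l import *
a,b=lid()
rows([a,b,.019],down(np.radians(120)),4)
E
```

```text
2613 0.4626254439353943 -0.3169008493423462 0.0324523039162159 [ 0.46178085 -0.31557439  0.02029243] 0.023147561196485256
N 4 row [-0.03, -0.028, 0.809, 0.006, -0.01, 0.001] t 11.43
```

>>> carry_out(moves=[[-0.03,-0.03,0.81,0,0,0],[-0.03,-0.03,0.81,0,0,0],[-0.03,-0.03,0.81,0,0,0],[-0.03,-0.03,0.4,0,0,0],[0,0,0.4,0,0,0],[0,0,0,0,0,0],[0,0,0,0,0,0]])

```text
time: 12.3
ee_pos: [0.4622, -0.3183, 0.0202]
eef_rot: [0.501, 0.866, 0.003, -0.001]
ft_force: [0.1, -0.2, 0.4]
width: 0.0871
grip_force: 0.0
```

>>> carry_out(moves=[[0,0,0,0,0,0],[0,0,0,0,0,0],[0,0,0,0,0,0],[0,0,0,0,0,0]], fingers=40, force=6)

```text
time: 12.8
ee_pos: [0.4619, -0.3181, 0.0196]
eef_rot: [0.501, 0.866, 0.003, -0.001]
ft_force: [-1.1, 0.3, 3.0]
width: 0.0636
grip_force: 6.0
```

>>> carry_out(moves=[[0,0,0,0,0,0],[0,0,0,0,0,0],[0,0,0,0,0,0]], fingers=87)

```text
time: 13.18
ee_pos: [0.4616, -0.318, 0.0193]
eef_rot: [0.501, 0.866, 0.003, -0.002]
ft_force: [-0.3, 0.2, 0.3]
width: 0.0836
grip_force: 0.0
```

```bash
python3 - <<'E'
from l import *
s=read_state(); print(s['ee_pos'],s['eef_rot'].round(3),s['width'])
lid()
rows(s['ee_pos'],down(np.radians(30)))
E
```

```text
[ 0.46161361 -0.31804939  0.01933109] [ 0.501  0.866  0.003 -0.002] 0.08358167456839627
5585 0.4613977372646332 -0.3177098333835602 0.03265845775604248 [ 0.4569887  -0.30977439  0.02020846] 0.022770929432536363
N 12 row [-0.0, 0.0, -0.0, -0.001, -0.004, 0.936] t 13.22
```

>>> carry_out(moves=[[0,0,0,0,0,0.94],[0,0,0,0,0,0.94],[0,0,0,0,0,0.94],[0,0,0,0,0,0.94],[0,0,0,0,0,0.94],[0,0,0,0,0,0.94],[0,0,0,0,0,0.94],[0,0,0,0,0,0.94],[0,0,0,0,0,0.94],[0,0,0,0,0,0.94],[0,0,0,0,0,0.94],[0,0,0,0,0,0.94],[0,0,0,0,0,0],[0,0,0,0,0,0]])

```text
time: 14.98
ee_pos: [0.4617, -0.318, 0.0194]
eef_rot: [0.966, 0.257, 0.001, -0.003]
ft_force: [0.7, -0.3, 0.0]
width: 0.0867
grip_force: 0.0
```

```bash
python3 - <<'E'
from l import *
s=read_state(); print(s['ee_pos'],s['eef_rot'].round(3),s['width'],s['joint_positions'].round(2))
lid()
rows([.4616,-.3180,.019],down(np.radians(30)),1)
E
```

```text
[ 0.46165317 -0.31802722  0.01935419] [ 0.966  0.257  0.001 -0.003] 0.08672189842350068 [-0.22  0.61  0.94  1.88 -0.6   0.97 -0.05]
5578 0.4620282053947449 -0.31767892837524414 0.0328327901661396 [ 0.47035624 -0.31339296  0.02020497] 0.02270310880904136
N 1 row [-0.001, -0.001, 0.01, -0.038, -0.023, -0.025] t 15.03
```

>>> carry_out(moves=[[0,0,0,-0.04,-0.02,0],[0,0,0,0,0,0],[0,0,0,0,0,0],[0,0,0,0,0,0]], fingers=40, force=30)

```text
time: 15.52
ee_pos: [0.4617, -0.318, 0.0194]
eef_rot: [0.967, 0.256, 0.0, 0.0]
ft_force: [-1.0, 1.3, 0.1]
width: 0.0637
grip_force: 30.0
```

>>> carry_out(moves=[[0,0,-0.3,0,0,0],[0,0,-0.8,0,0,0],[0,0,-0.8,0,0,0],[0,0,-0.8,0,0,0],[0,0,-0.8,0,0,0],[0,0,-0.8,0,0,0],[0,0,-0.8,0,0,0],[0,0,0,0,0,0]])

```text
time: 16.52
ee_pos: [0.4621, -0.319, 0.2259]
eef_rot: [0.967, 0.256, 0.002, 0.001]
ft_force: [-1.0, 0.4, -0.2]
width: 0.0635
grip_force: 30.0
```

```bash
python3 - <<'E'
from h import *
s=read_state(); print(s['ee_pos'],s['width'],s['joint_positions'].round(2))
rows(RIM+AX*.09,jarR(AZ,np.radians(164.5)))
E
```

```text
[ 0.46211656 -0.31900358  0.22594356] 0.063533108457783 [-0.43  0.36  1.19  1.7  -0.35  1.32 -0.23]
N 13 row [0.657, -0.529, -0.096, 0.078, -0.28, -0.004] t 16.52
```

>>> carry_out(moves=[[0.66,-0.53,-0.1,0.08,-0.28,0],[0.66,-0.53,-0.1,0.08,-0.28,0],[0.66,-0.53,-0.1,0.08,-0.28,0],[0.66,-0.53,-0.1,0.08,-0.28,0],[0.66,-0.53,-0.1,0.08,-0.28,0],[0.66,-0.53,-0.1,0.08,-0.28,0],[0.66,-0.53,-0.1,0.08,-0.28,0],[0.66,-0.53,-0.1,0.08,-0.28,0],[0.66,-0.53,-0.1,0.08,-0.28,0],[0.66,-0.53,-0.1,0.08,-0.28,0],[0.66,-0.53,-0.1,0.08,-0.28,0],[0.66,-0.53,-0.1,0.08,-0.28,0],[0.66,-0.53,-0.1,0.08,-0.28,0],[0,0,0,0,0,0],[0,0,0,0,0,0]])

```text
time: 18.4
ee_pos: [0.6252, 0.0908, 0.2122]
eef_rot: [0.933, 0.246, -0.261, -0.005]
ft_force: [0.5, 0.5, -0.1]
width: 0.063
grip_force: 30.0
```

```bash
python3 - <<'E'
from h import *
s=read_state(); print(s['ee_pos'],s['width'],s['joint_positions'].round(2))
rows(RIM+AX*.035,jarR(AZ,np.radians(164.5)))
c=cam('wrist'); P=cloud(c)
# remeasure the rim & lid in tool frame
T=R.from_quat(s['eef_rot']).as_matrix(); Q=(P-s['ee_pos'])@T
m=cv2.inRange(cv2.cvtColor(np.array(c['pixels']),cv2.COLOR_RGB2HSV),(18,130,60),(34,255,255))>0
t=Q[m&(np.abs(Q[:,:,2])<.03)&(np.hypot(Q[:,:,0],Q[:,:,1])<.05)]
print('lid in tool',len(t),t.min(0).round(4),t.max(0).round(4),np.median(t,0).round(4))
top=t[(abs(t[:,2]-np.median(t[:,2]))<.003)]; A=np.c_[top[:,:2],np.ones(len(top))]; print('tilt deg',np.degrees(np.linalg.lstsq(A,top[:,2],rcond=None)[0][:2]), cv2.minEnclosingCircle((top[:,:2]*1000).astype(np.float32)))
cv2.imwrite('pics/lid.png',cv2.resize(np.array(c['pixels'])[:,:,::-1],(640,480)))
E
```

```text
[0.62522372 0.09084873 0.21215885] 0.06298345524337293 [-0.63  0.94  0.93  0.98 -0.52  2.   -0.92]
N 2 row [-0.028, 0.004, 0.685, -0.027, 0.012, -0.02] t 18.4
lid in tool 5823 [-0.0323 -0.0317 -0.0032] [0.0325 0.0322 0.0164] [ 0.011   0.0005 -0.0008]
tilt deg [ 0.49409076 -0.00800115] ((0.0019913800060749054, 0.3427940905094147), 32.42800521850586)
```

View pics/lid.png

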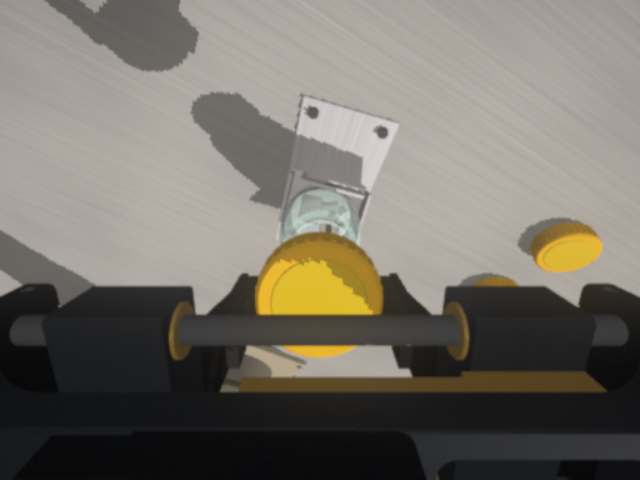

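Picture: lid held centred (320,293 in image), nearly square (0.5°), jar behind at (322,215). Refit the rim with the refined heading before lowering.

```bash
python3 - <<'E'
from h import *
from scipy.optimize import least_squares
c=dict(np.load('c_jar.npz')); P=cloud(c)
J=jarR(AZ); J=np.stack([J[:,0],-J[:,1],-J[:,2]],1)
Q=P[(np.hypot(P[:,:,0]-.58,P[:,:,1]-.08)<.05)&(P[:,:,2]>.05)&(P[:,:,2]<.16)]@J
for w in (.002,.003,.005):
    h=np.percentile(Q[:,2],99.); t=Q[Q[:,2]>h-w]
    f=least_squares(lambda p:np.hypot(t[:,0]-p[0],t[:,1]-p[1])-p[2],[t[:,0].mean(),t[:,1].mean(),.022],loss='soft_l1',f_scale=.0005).x
    A=np.c_[t[:,:2]-f[:2],np.ones(len(t))]
    k=np.linalg.lstsq(A,t[:,2],rcond=None)[0]
    print(w,len(t),f.round(4),'rim',(J@np.r_[f[:2],h]).round(4),'tilt',np.degrees(k[:2]).round(2), 'z',k[2].round(4),h.round(4))
# annulus below: thread and body/shoulder outer points for the axis check
rr=Q-np.r_[f[:2],0]
for lo,hi in [(.006,.010),(.03,.04),(.042,.06)]:
    t=Q[(Q[:,2]<h-lo)&(Q[:,2]>h-hi)]; r0=np.hypot(*(t[:,:2]-f[:2]).T); t=t[r0>.026]
    if len(t)>20:
        g=least_squares(lambda p:np.hypot(t[:,0]-p[0],t[:,1]-p[1])-p[2],[*f[:2],.03],loss='soft_l1',f_scale=.0005).x; print(lo,len(t),(g[:2]-f[:2]).round(4),g[2].round(4))
E
```

```text
0.002 401 [-0.435   0.0701  0.0221] rim [0.5802 0.0776 0.1365] tilt [-0.   -0.09] z 0.4078 0.4088
0.003 453 [-0.4349  0.0701  0.022 ] rim [0.5801 0.0776 0.1366] tilt [ 0.12 -0.11] z 0.4077 0.4088
0.005 560 [-0.4345  0.0701  0.0221] rim [0.5798 0.0775 0.1367] tilt [-0.03 -0.15] z 0.4071 0.4088
0.006 229 [-0.0004  0.    ] 0.0273
0.03 725 [-0.002   0.0001] 0.0327
```

```bash
sed -i 's/RIM=np.array.*/RIM=np.array([.5797,.0776,.1357])/' h.py; cat >> h.py <<'E'
def rep():
    s=read_state(); T=jarR(AZ); d=np.array(s['ee_pos'])-RIM; Rr=R.from_matrix(T.T@R.from_quat(s['eef_rot']).as_matrix())
    e=Rr.as_euler('ZYX',degrees=True); f=np.array(s['ft_force'])
    print('t',round(s['time'],2),'h mm',(d@AX*1000).round(2),'lat x,y mm (jar x up; tool-y at psi0)',(d@T[:,0]*1000).round(2),(d@T[:,1]*1000).round(2),'psi',e[0].round(1),'tilt',e[1:].round(2),'F axial',(f@AX).round(1),'lat',(f@T[:,0]).round(1),(f@T[:,1]).round(1),'w',s['width'].round(4),'M',(np.array(s['torque'])@AX).round(2),'q',s['joint_positions'].round(2))
E
python3 -c "
from h import *
rep(); rows(RIM+AX*.030,jarR(AZ,np.radians(164.5)),3)"
```

```text
Traceback (most recent call last):
  File "h.py", line 33, in rep
    print('t',round(s['time'],2),'h mm',(d@AX*1000).round(2),'lat x,y mm (jar x up; tool-y at psi0)',(d@T[:,0]*1000).round(2),(d@T[:,1]*1000).round(2),'psi',e[0].round(1),'tilt',e[1:].round(2),'F axial',(f@AX).round(1),'lat',(f@T[:,0]).round(1),(f@T[:,1]).round(1),'w',s['width'].round(4),'M',(np.array(s['torque'])@AX).round(2),'q',s['joint_positions'].round(2))
                                                                                                                                                                                                                                                                             ^^^^^^^^^^^^^^^^
AttributeError: 'float' object has no attribute 'round'
```

```bash
sed -i "s/s\['width'\].round(4)/round(s['width'],4)/; s/s\['joint_positions'\].round(2))$/np.round(s['joint_positions'],2))/" h.py
python3 -c "
from h import *
rep(); rows(RIM+AX*.030,jarR(AZ,np.radians(164.5)),3)"
```

```text
t 18.45 h mm 90.32 lat x,y mm (jar x up; tool-y at psi0) -2.46 1.16 psi 164.8 tilt [-0.15  0.45] F axial -0.2 lat 0.6 0.1 w 0.0634 M -0.05 q [-0.63  0.94  0.93  0.98 -0.52  2.   -0.92]
N 3 row [-0.021, 0.007, 0.503, -0.019, 0.006, -0.014] t 18.45
```

>>> carry_out(moves=[[-0.02,0.007,0.5,-0.02,0.006,-0.014],[-0.02,0.007,0.5,-0.02,0.006,-0.014],[-0.02,0.007,0.5,-0.02,0.006,-0.014],[0,0,0,0,0,0],[0,0,0,0,0,0]])

```text
time: 19.08
ee_pos: [0.5951, 0.0823, 0.1628]
eef_rot: [0.933, 0.251, -0.258, -0.002]
ft_force: [-1.0, -0.4, 0.0]
width: 0.0634
grip_force: 30.0
```

```bash
python3 -c "
from h import *
rep(); rows(RIM+AX*.018,jarR(AZ,np.radians(164.5)),2)"
```

```text
t 19.07 h mm 31.53 lat x,y mm (jar x up; tool-y at psi0) -0.38 0.69 psi 164.4 tilt [ 0.07 -0.04] F axial -0.5 lat 0.9 -0.1 w 0.0634 M 0.01 q [-0.71  0.91  0.94  1.17 -0.5   1.86 -0.89]
N 2 row [-0.007, 0.007, 0.169, 0.003, -0.004, 0.004] t 19.07
```

>>> carry_out(moves=[[-0.007,0.01,0.17,0,0,0],[-0.007,0.01,0.17,0,0,0],[0,0,0,0,0,0],[0,0,0,0,0,0]])

```text
time: 19.58
ee_pos: [0.5882, 0.08, 0.1502]
eef_rot: [0.933, 0.251, -0.259, -0.002]
ft_force: [-0.2, -0.3, -0.6]
width: 0.0635
grip_force: 30.0
```

```bash
python3 -c "
from h import *
rep(); rows(RIM+AX*.011,jarR(AZ,np.radians(164.5)),4)"
```

```text
t 19.57 h mm 16.96 lat x,y mm (jar x up; tool-y at psi0) -0.38 0.19 psi 164.4 tilt [-0.   -0.04] F axial -0.7 lat -0.1 -0.3 w 0.0635 M -0.06 q [-0.72  0.91  0.94  1.21 -0.5   1.83 -0.88]
N 4 row [-0.003, 0.0, 0.037, 0.001, 0.0, 0.003] t 19.57
```

>>> carry_out(moves=[[-0.005,0,0.04,0,0,0],[-0.005,0,0.04,0,0,0],[0,0,0.04,0,0,0],[0,0,0.04,0,0,0],[0,0,0,0,0,0],[0,0,0,0,0,0]])

```text
time: 20.32
ee_pos: [0.586, 0.0792, 0.1469]
eef_rot: [0.933, 0.251, -0.257, -0.002]
ft_force: [6.0, 1.9, 14.2]
width: 0.0633
grip_force: 30.0
```

```bash
python3 -c "
from h import *
rep()"
```

```text
t 20.32 h mm 13.01 lat x,y mm (jar x up; tool-y at psi0) -0.05 0.01 psi 164.4 tilt [ 0.2  -0.15] F axial 15.5 lat 1.7 0.3 w 0.0633 M -0.05 q [-0.73  0.9   0.94  1.23 -0.5   1.82 -0.88]
```

Seated on the rib tops (h 13 mm, expected 12.4). Turn back.

>>> carry_out(moves=[[0,0,0,0,0,-0.7],[0,0,0,0,0,-0.7],[0,0,0,0,0,-0.7],[0,0,0,0,0,-0.7],[0,0,0,0,0,-0.7]])

```text
time: 20.95
ee_pos: [0.5855, 0.079, 0.1453]
eef_rot: [0.844, 0.471, -0.249, -0.065]
ft_force: [4.5, 0.5, 2.1]
width: 0.0636
grip_force: 30.0
```

```bash
python3 -c "
from h import *
rep()"
```

```text
t 20.95 h mm 11.27 lat x,y mm (jar x up; tool-y at psi0) -0.38 -0.09 psi 136.2 tilt [ 0.05 -0.15] F axial 4.1 lat -2.9 -0.6 w 0.0636 M -0.13 q [-0.68  0.86  0.82  1.22 -0.42  1.8  -0.44]
```

>>> carry_out(moves=[[0,0,0.05,0,0,0],[0,0,0.05,0,0,0],[0,0,0,0,0,0]])

```text
time: 21.32
ee_pos: [0.5853, 0.079, 0.145]
eef_rot: [0.845, 0.47, -0.247, -0.063]
ft_force: [11.1, 3.8, 23.1]
width: 0.0634
grip_force: 30.0
```

```bash
python3 -c "
from h import *
rep()"
```

```text
t 21.32 h mm 10.91 lat x,y mm (jar x up; tool-y at psi0) -0.32 -0.0 psi 136.4 tilt [ 0.23 -0.38] F axial 25.8 lat 1.5 0.9 w 0.0634 M 0.3 q [-0.68  0.85  0.83  1.23 -0.42  1.79 -0.44]
```

>>> carry_out(moves=[[0,0,-0.04,0,0,-0.7],[0,0,0,0,0,-0.7],[0,0,0,0,0,-0.7],[0,0,0,0,0,-0.7]], force=50)

```text
time: 21.82
ee_pos: [0.5856, 0.0788, 0.145]
eef_rot: [0.737, 0.626, -0.231, -0.111]
ft_force: [9.7, 2.7, 13.0]
width: 0.0637
grip_force: 50.0
```

```bash
python3 -c "
from h import *
rep()"
```

```text
t 21.82 h mm 11.07 lat x,y mm (jar x up; tool-y at psi0) -0.58 -0.3 psi 113.9 tilt [ 0.04 -0.37] F axial 16.3 lat -2.2 0.2 w 0.0637 M -0.3 q [-0.64  0.82  0.73  1.22 -0.37  1.78 -0.09]
```

>>> carry_out(moves=[[0,0,0,0,0,-0.6],[0,0,0,0,0,-0.6],[0,0,0,0,0,-0.6],[0,0,0,0,0,0]])

```text
time: 22.32
ee_pos: [0.5854, 0.0788, 0.1446]
eef_rot: [0.653, 0.713, -0.215, -0.139]
ft_force: [9.0, 2.4, 11.4]
width: 0.0633
grip_force: 50.0
```

```bash
python3 -c "
from h import *
rep()"
```

```text
t 22.32 h mm 10.65 lat x,y mm (jar x up; tool-y at psi0) -0.6 -0.22 psi 99.5 tilt [-0.03 -0.34] F axial 14.5 lat -2.4 0.1 w 0.0633 M 0.2 q [-0.61  0.8   0.67  1.22 -0.33  1.77  0.13]
```

>>> carry_out(moves=[[0,0,0,0,0,-0.6],[0,0,0,0,0,-0.6],[0,0,0,0,0,-0.6],[0,0,0,0,0,0]])

```text
time: 22.82
ee_pos: [0.5841, 0.0788, 0.1425]
eef_rot: [0.559, 0.788, -0.197, -0.166]
ft_force: [4.4, 1.9, -2.7]
width: 0.0633
grip_force: 50.0
```

```bash
python3 -c "
from h import *
rep()"
```

```text
t 22.82 h mm 8.2 lat x,y mm (jar x up; tool-y at psi0) -0.51 0.1 psi 85.2 tilt [-0.04 -0.09] F axial 0.0 lat -5.5 0.7 w 0.0633 M -0.12 q [-0.58  0.79  0.61  1.22 -0.3   1.76  0.35]
```

Dropped into the gap (h 8.2, no axial force). Press down into the thread.

>>> carry_out(moves=[[0,-0.012,0.04,0,0,0],[0,0,0.04,0,0,0],[0,0,0.03,0,0,0],[0,0,0,0,0,0]])

```text
time: 23.32
ee_pos: [0.5823, 0.0785, 0.1397]
eef_rot: [0.56, 0.788, -0.197, -0.165]
ft_force: [9.1, 2.3, 1.9]
width: 0.0633
grip_force: 50.0
```

```bash
python3 -c "
from h import *
rep()"
```

```text
t 23.32 h mm 4.85 lat x,y mm (jar x up; tool-y at psi0) -0.42 0.21 psi 85.3 tilt [-0.09 -0.22] F axial 6.4 lat -7.2 -0.0 w 0.0633 M -0.22 q [-0.58  0.78  0.61  1.23 -0.3   1.75  0.35]
```

>>> carry_out(moves=[[0,0.025,0.02,0,0,0],[0,0,0.01,0,0,0],[0,0,0,0,0,0]])

```text
time: 23.7
ee_pos: [0.5824, 0.0785, 0.1396]
eef_rot: [0.56, 0.788, -0.197, -0.165]
ft_force: [6.4, 3.6, 11.4]
width: 0.0636
grip_force: 50.0
```

```bash
python3 -c "
from h import *
rep()"
```

```text
t 23.7 h mm 4.76 lat x,y mm (jar x up; tool-y at psi0) -0.51 0.19 psi 85.3 tilt [-0.07 -0.19] F axial 13.4 lat -0.5 1.9 w 0.0636 M -0.11 q [-0.58  0.78  0.61  1.23 -0.3   1.76  0.35]
```

>>> carry_out(moves=[[0,0,0.005,0,0,0.7],[0,0,0.005,0,0,0.7],[0,0,0.005,0,0,0.7],[0,0,0.005,0,0,0.7],[0,0,0.005,0,0,0.7],[0,0,0.005,0,0,0.7]])

```text
time: 24.45
ee_pos: [0.582, 0.0783, 0.1388]
eef_rot: [0.764, 0.591, -0.236, -0.101]
ft_force: [7.0, 2.4, 12.9]
width: 0.0634
grip_force: 50.0
```

```bash
python3 -c "
from h import *
rep()"
```

```text
t 24.45 h mm 3.9 lat x,y mm (jar x up; tool-y at psi0) -0.54 0.13 psi 119.1 tilt [ 0.05 -0.24] F axial 14.9 lat 0.1 0.6 w 0.0634 M 0.31 q [-0.65  0.83  0.75  1.24 -0.38  1.77 -0.17]
```

>>> carry_out(moves=[[0,0,0.005,0,0,0.7],[0,0,0.005,0,0,0.7],[0,0,0.005,0,0,0.7],[0,0,0.005,0,0,0.7]])

```text
time: 24.95
ee_pos: [0.5813, 0.0783, 0.1377]
eef_rot: [0.865, 0.431, -0.252, -0.053]
ft_force: [6.2, 2.5, 9.5]
width: 0.0631
grip_force: 50.0
```

```bash
python3 -c "
from h import *
rep()"
```

```text
t 24.95 h mm 2.59 lat x,y mm (jar x up; tool-y at psi0) -0.49 0.26 psi 141.5 tilt [ 0.1  -0.16] F axial 11.5 lat -1.0 0.9 w 0.0631 M 0.19 q [-0.7   0.86  0.84  1.25 -0.44  1.78 -0.52]
```

>>> carry_out(moves=[[0,0,0.005,0,0,0.5],[0,0,0.005,0,0,0.5],[0,0,0.005,0,0,0.5],[0,0,0,0,0,0]])

```text
time: 25.45
ee_pos: [0.5816, 0.0789, 0.1368]
eef_rot: [0.904, 0.341, -0.255, -0.027]
ft_force: [9.1, 2.2, 8.4]
width: 0.0633
grip_force: 50.0
```

```bash
python3 -c "
from h import *
rep()"
```

```text
t 25.45 h mm 2.07 lat x,y mm (jar x up; tool-y at psi0) -1.3 0.75 psi 153.2 tilt [ 0.19 -0.22] F axial 12.0 lat -3.8 -0.2 w 0.0633 M 1.54 q [-0.72  0.88  0.89  1.25 -0.47  1.79 -0.7 ]
```

>>> carry_out(moves=[[0,0,0.01,0,0,0.3],[0,0,0,0,0,0.2],[0,0,0,0,0,0]])

```text
time: 25.82
ee_pos: [0.5817, 0.079, 0.1366]
eef_rot: [0.916, 0.31, -0.256, -0.018]
ft_force: [10.5, 2.2, 9.6]
width: 0.0634
grip_force: 50.0
```

```bash
python3 -c "
from h import *
rep()"
```

```text
t 25.82 h mm 1.95 lat x,y mm (jar x up; tool-y at psi0) -1.55 0.86 psi 157.1 tilt [ 0.25 -0.23] F axial 13.7 lat -4.5 -0.5 w 0.0634 M 2.07 q [-0.73  0.89  0.91  1.25 -0.48  1.79 -0.76]
```

>>> carry_out(moves=[[0,0,-0.03,0,0,-0.5],[0,0,0,0,0,-0.3]])

```text
time: 26.08
ee_pos: [0.5817, 0.0786, 0.137]
eef_rot: [0.897, 0.36, -0.255, -0.032]
ft_force: [8.7, 3.8, 5.5]
width: 0.0631
grip_force: 50.0
```

>>> carry_out(moves=[[0,0,0,0,0,0],[0,0,0,0,0,0],[0,0,0,0,0,0],[0,0,0,0,0,0]], fingers=87)

```text
time: 26.58
ee_pos: [0.5802, 0.0778, 0.1359]
eef_rot: [0.897, 0.359, -0.257, -0.033]
ft_force: [-0.4, -0.4, -0.3]
width: 0.0859
grip_force: 0.0
```

```bash
python3 -c "
from h import *
rep()"
```

```text
t 26.57 h mm 0.49 lat x,y mm (jar x up; tool-y at psi0) -0.37 0.04 psi 150.8 tilt [-0.04 -0.02] F axial -0.5 lat 0.3 -0.3 w 0.0859 M -0.04 q [-0.71  0.88  0.88  1.25 -0.46  1.79 -0.67]
```

Quick check that it stayed home: regrip, nudge clockwise, then release directly.

>>> carry_out(moves=[[0,0,0,0,0,0],[0,0,0,0,0,0],[0,0,0,0,0,0],[0,0,0,0,0,0.5],[0,0,0,0,0,0.5],[0,0,0,0,0,0]], fingers=40)

```text
time: 27.32
ee_pos: [0.5812, 0.0789, 0.1355]
eef_rot: [0.919, 0.298, -0.257, -0.015]
ft_force: [5.5, 0.1, -4.3]
width: 0.0636
grip_force: 50.0
```

```bash
python3 -c "
from h import *
rep()"
```

```text
t 27.32 h mm 0.76 lat x,y mm (jar x up; tool-y at psi0) -1.65 0.87 psi 158.6 tilt [ 0.1  -0.11] F axial -1.1 lat -6.8 -1.3 w 0.0636 M 1.84 q [-0.73  0.89  0.91  1.25 -0.48  1.79 -0.79]
```

>>> carry_out(moves=[[0,0,0,0,0,0],[0,0,0,0,0,0],[0,0,0,0,0,0],[0,0,0,0,0,0]], fingers=87)

```text
time: 27.82
ee_pos: [0.5804, 0.0777, 0.1361]
eef_rot: [0.919, 0.296, -0.258, -0.015]
ft_force: [-0.3, -0.0, 0.4]
width: 0.0862
grip_force: 0.0
```

>>> carry_out(moves=[[0,0,-0.3,0,0,0],[0,0,-0.7,0,0,0],[0,0,-0.9,0,0,0],[0,0,-0.9,0,0,0],[0,0,0,0,0,0],[0,0,0,0,0,0]])

```text
time: 28.58
ee_pos: [0.6346, 0.0917, 0.2329]
eef_rot: [0.919, 0.296, -0.258, -0.015]
ft_force: [0.8, 1.1, -0.2]
width: 0.0873
grip_force: 0.0
```

```bash
python3 - <<'E'
from h import *
rep(); c=cam('wrist'); d=cam('scene'); P=cloud(c)
m=cv2.inRange(cv2.cvtColor(np.array(c['pixels']),cv2.COLOR_RGB2HSV),(18,130,60),(34,255,255))>0
T=jarR(AZ); Q=(P-RIM)@np.stack([T[:,0],T[:,1],AX],1)
t=Q[m&(np.hypot(Q[:,:,0],Q[:,:,1])<.05)&(np.abs(Q[:,:,2])<.02)]; k=t[abs(t[:,2]-np.median(t[:,2]))<.002]
A=np.c_[k[:,:2],np.ones(len(k))]; print('lid top above rim',np.median(k[:,2])*1000,'expected 2.6; tilt',np.degrees(np.linalg.lstsq(A,k[:,2],rcond=None)[0][:2]),cv2.minEnclosingCircle((k[:,:2]*1000).astype(np.float32)))
A=cv2.resize(np.array(c['pixels'])[80:330,100:420,::-1],(400,312)); B=cv2.resize(np.array(d['pixels'])[120:320,150:406,::-1],(400,312))
cv2.imwrite('pics/end.png',np.hstack([A,B]))
E
```

```text
t 28.57 h mm 112.48 lat x,y mm (jar x up; tool-y at psi0) -0.51 -0.12 psi 158.8 tilt [-0.02 -0.03] F axial 0.4 lat -1.0 0.8 w 0.0873 M -0.03 q [-0.6   0.93  0.9   0.91 -0.5   2.04 -0.84]
lid top above rim 3.3693779633983536 expected 2.6; tilt [ 0.19931635 -0.03732554] ((-1.206993818283081, 0.48175373673439026), 31.877426147460938)
```

View pics/end.png

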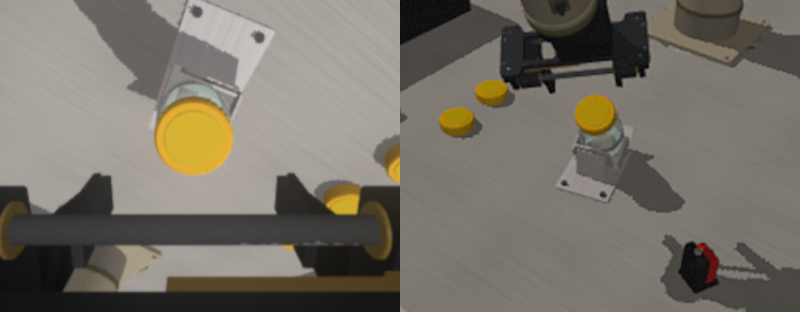

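The lid sits square on the jar (195,137 left crop; 595,113 right crop), the lamp stands, the gripper is clear, and the stop torque came up at once. Hand in.

```bash
python3 -c "
from bench import r
print(r.close_job())"
```

```text
the job is handed in; nothing more can be done
None
```

The loose mount is in the jar and the yellow lid is screwed home to its stop. The gripper let go and is clear, I left the rear lamp and seat clamp alone, and I handed the job in at about 29 s on the robot's clock.

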